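Lock the stop gauge of a strap punching jig

ROBOT

A 6-joint arm with a two-finger parallel gripper is mounted at the origin on the work surface. World frame = base frame: x ahead of the robot, y to its left, z up, the work surface at z = 0. Lengths are in mm, angles in rad, forces in N, time in s.
With the tool pointing down it reaches from about 350 to 875 mm from the base axis. Payload 4.2 kg.
Tool frame: the origin (TCP) lies at the very end of the fingers, on their centre line; the grasp point (between the pads) lies 19 mm behind it; z points along the fingers, y is the line along which they close (so a half turn about z gives the same grasp; the last joint's range is limited). The gripper opens to 85 mm and grips with 20 to 120 N. Pads are 22 mm wide; open, the fingers measure 114 mm over their backs; the gripper's body (76 mm by 85 mm) begins 54 mm behind the grasp point. The pads swing forward as they close: fully open they stand 13 mm farther back than shut.
Start: joints at [1.439, 0.385, 0.008, 0, -1.194, -0.259], TCP at [238.047, 577.869, 231.312] pointing down, gripper open.
Joint ranges: [-3.14, 3.14], [-1.21, 2.06], [-1.07, 1.41], [-3.16, 2.05], [-2.99, -0.16], [-3.1, 3.1]. Speed limits (rad/s): [2.79, 2.79, 3.14, 3.14, 3.14, 3.14].

INTERFACE

Orientations are given as a unit quaternion [x, y, z, w].
In Python, from bench import arm gives the robot as it stands.
- The arm moves only by the tool servo_tool, never from a script. Its argument "rows" is a list that holds one entry, the list of rows, each a list of 7 numbers: the finger opening in mm, from 0 to 85.4, then the shift along the tool's x, y, z in mm, then the turn, a rotation vector about the tool's x, y, z in rad. A call has 1 to 10 rows; each row is the pose to reach, as a shift and turn from the pose commanded when the call began, along the tool's axes at that moment; what a row does not reach only later rows make up. A row lasts 1/8 s, in which the tool goes at most 62.5 mm and 10.7 degrees, less where a joint would pass 70% of its speed; a pose out of reach is approached as far as the arm can. A call with a gripper value outside its range is refused whole. The fingers move at their own pace and stop on an object; the grip force is fixed at half the most. Time passes only in rows, so rows that repeat a pose let the fingers close. It gives the time, the measured TCP pose, the force, the opening and the grip force at its end, in the units of the state.
- arm.read_state(): the state, without advancing time (a new reading comes with each control period).
- arm.get_image(name): name is "scene" or "top" or "wrist"; returns the picture (420x560x3 uint8, red, green, blue); there is no depth.
- arm.camera_params(name): a dict with "intrinsics" (3x3 intrinsics, pixels), "R" (3x3) and "t" (3): a world point X has camera coordinates R X + t. Camera axes: x right, y down, z forward; pixel columns grow to the right and rows downward; lengths in mm; the calibration is good to about 2 mm. A picture is of the moment at which its call begins: read the wrist's pose just before it. camera_params takes no time and is no camera call; for the wrist camera it gives the pose at the moment of the call.
- arm.job_done(): hands the job in; it is judged then, once.
The state is a dict: "clock": time; "joints": joint angles; "joint_vel": joint speeds; "joint_efforts": joint torques, N m; "position": TCP position; "ee_rot": TCP orientation; "contact_force": force on the tool from outside, world axes, zero at the start; "wrist_torque": the same for the moment, N m; "gripper_width": finger opening in mm; "grasp_force": force on a finger pad.
Only numpy, scipy, OpenCV 4.12 (cv2) and the standard library are available. Lean on these libraries where they do the work, as an engineer would, in place of code of your own. Each camera call takes 0.05 s, during which the arm holds its last target. There are 200 camera calls.

TASK

On the leather bench, push the flat gauge blade of the punching jig fully home, until its cross-head rests against the steel block, and only then tighten the wing nut on top of the block clockwise until it stops. An overarm hangs over one side of the nut, so work the wings round in arcs, one wing after the other. Leave the other things on the bench where they are.

Things in the scene. Friction and masses are not known exactly. Their poses are not given: they have to be found in the camera images.
- jig: Fixed jig of dark cast iron. Origin: on the nut's axis at bench level, z up. Base plate x -85 to 65, y -115 to 155 mm, 10 mm thick. Dark steel block x -30 to 30, y -55 to 30, top at z 40 mm; a flat slot runs through it along y. Low on the plate: brass disc (z 18) at y 125, fence (z 24) at x -60, y 52 to 138 mm. Round the nut all is free from above but for the overarm.
- overarm_tip (a point): Middle of the overarm's end face, 95 mm above the bench, 18 mm from the nut's axis on the jig's -x side. The overarm is a dark bar 16 mm wide (jig y -8 to 8 mm), z 88 to 102 mm, from here back to jig x = -70 mm, on a 16 mm square pillar at x = -62 mm. The wings pass below it; a finger cannot.
- nut_axis (a point): Point on the wing nut's axis, fixed to the jig, 66 mm above the bench, at mid-height of the wings. An upright threaded stud of 12 mm diameter stands on this axis, top at 90 mm. Nut: plain steel, round hub 26 mm across; each wing an upright disc 30 mm in diameter, 7 mm thick, centred 27 mm from the axis: span 84 mm, wings 51 to 81 mm above the bench.
- wing_nut (a joint): Angle of the nut, rad, growing clockwise seen from above: 5.5 = tight, a firm stop; 0 = loosest; starts from 0.3 to 2.5. At 0 the wings lie along the jig's y axis, at q they are turned q clockwise from there. Turning takes 0.1 N m (about 3 N at a wing); it stays where it is left and does not sink as it turns.
- gauge_blade (a joint): Depth of the flat steel gauge blade in its slot, m; grows as it slides towards the jig's +y. 0 = drawn out, 0.045 = fully home, its cross-head against the block, a firm stop. It starts between 0 and 0.02. Blade 24 mm wide, 4 mm thick; it cannot leave the slot. Sliding takes about 3 N; it stays where it is left.
- blade_head (a point): Centre of the outer (jig -y) face of the blade's cross-head, the face to push on; 26 mm above the bench. The head is a plain steel bar 50 mm along the jig's x, 10 mm thick, from 12 to 40 mm above the bench. It moves with the blade; when home it lies at jig y = -65 mm.
- rivet_tin: Bystander: round brass tin with a pale lid, 44 mm diameter, 28 mm high, beside the jig. Origin: centre of its underside.
- buckle: Bystander: brass buckle, 40 x 50 mm, 6 mm high, flat on the bench beside the jig. Origin: centre of its underside.
- tool_cup: Bystander: leather cup of hand tools, 80 mm diameter, cup 100 mm high, about 165 mm with the tools. Origin: centre of its underside.
- dye_jar: Bystander: amber jar, 60 mm diameter, 85 mm high. Origin: centre of its underside.
- mallet: Bystander: wooden mallet lying on its side, head 68 mm diameter and 85 mm long, about 240 mm overall. Origin: at bench level, under the middle of the head's free end.
- awl: Bystander: screwdriver-like awl lying flat. Origin: centre of its underside.

How it is judged (in metres and radians):
On the way, in this order (a step that is already met when the one before it is completed fails the run):
1. the gauge blade is fully home (value of joint gauge_blade above 0.042 m), for 0.2 s.
2. then the wing nut is tight, the blade still home (value of joint wing_nut above 5.3 rad and value of joint gauge_blade above 0.042 m), for 0.2 s.
At the end, for the whole second after the job is handed in: The gauge blade is within 3 mm of fully home (joint above 0.042 m), and the wing nut within 0.2 rad of its tight stop (joint above 5.3 rad) and at rest (all of step 2 and velocity of joint wing_nut below 0.1 rad/s); the robot touches nothing.
It fails at once if a bystander is moved by more than 30 mm (distance of any of rivet_tin, buckle, tool_cup, dye_jar, mallet, awl from where it was at the start of the episode above 0.03 m).
It also fails if it takes over 58 s, if anything falls off the work surface, if the arm or the gripper's body presses on something with over 40 N, if the wrist force passes 120 N, or if a joint passes its speed limit or range.

## Working session

There is one attempt and no reset: what is moved stays moved. The work goes in short steps, Python scripts to look and compute and a tool call to move; the robot and the scene stay as the last step left them, time stands still between calls to the robot, and variables do not carry over. Pictures are saved under pics/ and viewed, at most 10 in all, crops included, and the job is handed in when it is done.

Besides the shell and the picture viewer there is one more tool, called after "Emit:" as name(argument=value, ...), one argument or row to a line, values as JSON. servo_tool: Moves the arm, as the interface text tells. Its arguments: {"type":"object","properties":{"rows":{"type":"array"}},"required":["rows"]}

```bash
mkdir -p pics; python3 - <<'E'
from bench import arm
import cv2,numpy as np
for n in("scene","top"):
    im=arm.get_image(n);cv2.imwrite(f"pics/{n}0.png",im[:,:,::-1])
    p=arm.camera_params(n);print(n,np.round(p["intrinsics"],1).tolist(),np.round(p["R"],4).tolist(),np.round(p["t"],1).tolist())
s=arm.read_state();print(s["clock"],s["position"],s["ee_rot"],s["gripper_width"])
E
```

```text
scene [[506.7, 0.0, 277.0], [0.0, 506.7, 216.2], [0.0, 0.0, 1.0]] [[-0.4518, 0.8921, 0.0009], [0.7561, 0.3835, -0.5303], [-0.4735, -0.2389, -0.8478]] [244.7, -332.8, 1489.6]
top [[510.5, 0.0, 277.6], [0.0, 510.5, 208.4], [0.0, 0.0, 1.0]] [[0.0151, -0.9998, 0.0132], [-0.9914, -0.0167, -0.1295], [0.1297, -0.0111, -0.9915]] [-17.3, 514.2, 1499.0]
0.1 [237.88760948 577.38787382 230.3224323 ] [ 9.80946765e-01 -1.94274201e-01 -1.47304712e-04  9.78254382e-04] 85.45567848551202
```

View pics/scene0.png

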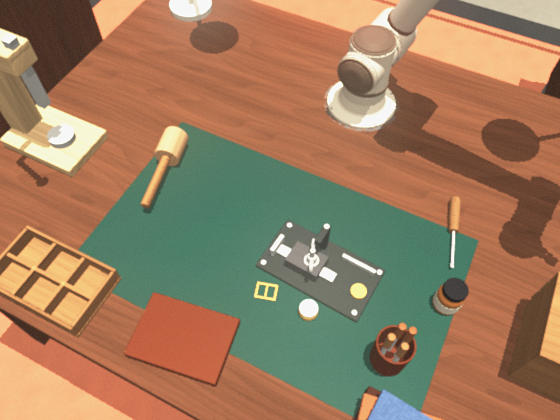

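View pics/top0.png

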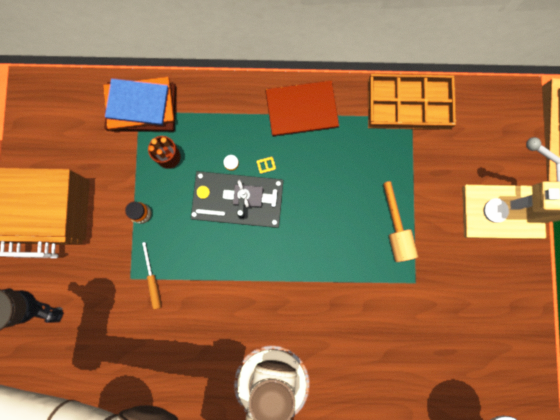

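The top view shows the jig near (240,200), with the disc at (203,192), the cross-head at about (274,199) and the overarm to the near side at (240,212). The jig axes are close to the world axes. Next I'll crop in closer.

```bash
python3 - <<'E'
import cv2,numpy as np
a=cv2.imread("pics/top0.png")[160:235,183:293];b=cv2.imread("pics/scene0.png")[215:320,250:390]
cv2.imwrite("pics/c1.png",cv2.resize(a,None,fx=7,fy=7,interpolation=cv2.INTER_CUBIC))
cv2.imwrite("pics/c2.png",cv2.resize(b,None,fx=5.7,fy=5.7,interpolation=cv2.INTER_CUBIC))
E
```

```text
(no output)
```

View pics/c1.png

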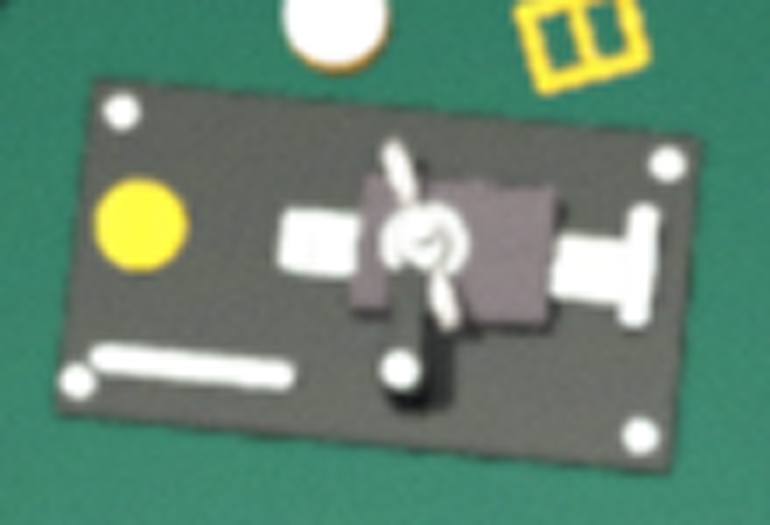

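View pics/c2.png

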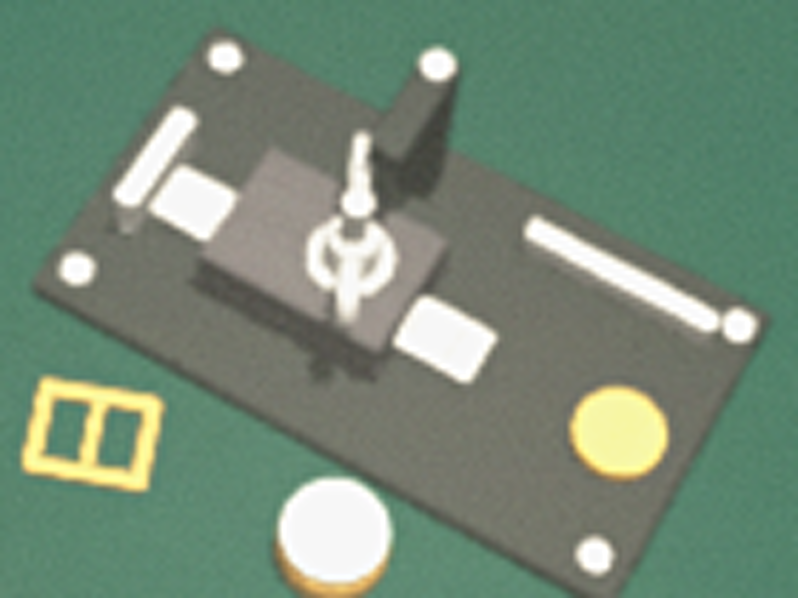

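The crops show the plate corners clearly. In the top crop they are (95,80), (700,137), (668,470) and (55,412). The wing ends are at (390,140) and (452,328), and the cross-head bar runs from (645,205) to (633,327).

```bash
cat > h.py <<'E'
import numpy as np
from bench import arm
from scipy.optimize import least_squares
T=arm.camera_params("top");S=arm.camera_params("scene")
def proj(p,X):
    c=np.atleast_2d(X)@np.array(p["R"]).T+np.array(p["t"]).ravel();u=c@np.array(p["intrinsics"]).T
    return u[:,:2]/u[:,2:]
def back(p,uv,z):
    R=np.array(p["R"]);t=np.array(p["t"]).ravel()
    d=R.T@np.linalg.solve(np.array(p["intrinsics"]),[*uv,1]);C=-R.T@t
    return C+d*(z-C[2])/d[2]
ct=lambda u,v:((u+.5)/7-.5+183,(v+.5)/7-.5+160)
cs=lambda u,v:((u+.5)/5.7-.5+250,(v+.5)/5.7-.5+215)
def J(q,P):
    c,s=np.cos(q[2]),np.sin(q[2]);P=np.atleast_2d(np.array(P,float))
    return np.c_[q[0]+c*P[:,0]-s*P[:,1],q[1]+s*P[:,0]+c*P[:,1],P[:,2]]
def inv(q,X):
    c,s=np.cos(q[2]),np.sin(q[2]);d=np.array(X)[:2]-q[:2]
    return np.array([c*d[0]+s*d[1],-s*d[0]+c*d[1]])
E
python3 - <<'E'
from h import *
P=[[65,155,10],[65,-115,10],[-85,-115,10],[-85,155,10]]
ut=np.array([ct(95,80),ct(700,137),ct(668,470),ct(55,412)])
us=np.array([cs(612,600),cs(35,285),cs(215,28),cs(770,318)])
for nm,L in(("top",[(T,ut)]),("scene",[(S,us)]),("both",[(T,ut),(S,us)])):
    r=least_squares(lambda q:np.concatenate([(proj(p,J(q,P))-u).ravel() for p,u in L]),[500,50,0])
    print(nm,r.x,np.abs(r.fun).max())
q=r.x
print("nut ctr",inv(q,back(T,ct(424,243),66)))
for a in((390,140),(452,328)):
    print("wing",inv(q,back(T,ct(*a),72)))
for a in((645,205),(633,327)):print("head",inv(q,back(T,ct(*a),40)))
print("tin",inv(q,back(T,ct(335,20),28)),"buckle",inv(q,back(T,ct(585,40),3)))
from scipy.spatial.transform import Rotation as R
print(R.from_quat(arm.read_state()["ee_rot"]).as_matrix().round(3).tolist())
E
```

```text
top [ 5.53778822e+02  9.48930460e+01 -7.88997094e-02] 0.5428882584709243
scene [ 5.54813193e+02  9.53049146e+01 -7.85155415e-02] 1.640656811969336
both [ 5.54378823e+02  9.51417009e+01 -7.87521641e-02] 1.4514934208368118
nut ctr [-3.83844508 -2.05863291]
wing [37.50608333 16.24225405]
wing [-39.40215335 -17.79823513]
head [ 25.63589936 -92.8938115 ]
head [-27.45222877 -92.78040022]
tin [95.942915   49.15855212] buckle [103.0014593  -59.17895712]
[[0.925, -0.381, -0.001], [-0.381, -0.925, -0.002], [0.0, 0.002, -1.0]]
```

```bash
cat >> h.py <<'E'
from scipy.spatial.transform import Rotation as Ro
Q=np.array([554.2,95.0,-0.0788])
def go(jx,jy,z,q=None):
    q=Q if q is None else q
    s=arm.read_state();R0=Ro.from_quat(s["ee_rot"])
    ex=np.array([np.cos(q[2]),np.sin(q[2]),0]);ey=np.array([-ex[1],ex[0],0])
    R1=Ro.from_matrix(np.c_[-ey,-ex,[0,0,-1]])
    d=R0.inv().apply(J(q,[[jx,jy,z]])[0]-s["position"])
    return np.r_[d.round(1),(R0.inv()*R1).as_rotvec().round(4)]
E
python3 -c "
from h import *
print(go(0,-60,230))"
```

```text
[ 4.9470e+02  3.8250e+02  1.1000e+00  1.7000e-03 -1.3000e-03  1.2586e+00]
```

Emit:
servo_tool(
  rows=[
    [[0, 495, 382, 1, 0.0017, -0.0013, 1.2586], [0, 495, 382, 1, 0.0017, -0.0013, 1.2586], [0, 495, 382, 1, 0.0017, -0.0013, 1.2586], [0, 495, 382, 1, 0.0017, -0.0013, 1.2586], [0, 495, 382, 1, 0.0017, -0.0013, 1.2586], [0, 495, 382, 1, 0.0017, -0.0013, 1.2586], [0, 495, 382, 1, 0.0017, -0.0013, 1.2586], [0, 495, 382, 1, 0.0017, -0.0013, 1.2586], [0, 495, 382, 1, 0.0017, -0.0013, 1.2586], [0, 495, 382, 1, 0.0017, -0.0013, 1.2586]],
  ],
)

```text
clock: 1.35
position: [550.6, 34.4, 230.1]
ee_rot: [-0.679, 0.734, 0.001, 0.001]
contact_force: [0.5, 0.5, -0.5]
gripper_width: -0.3
grasp_force: 0.0
```

```bash
python3 - <<'E'
from h import *
import cv2,json
p=arm.camera_params("wrist");im=arm.get_image("wrist")
json.dump({k:np.array(v).tolist() for k,v in p.items() if k in("intrinsics","R","t")},open("w1.json","w"))
cv2.imwrite("pics/w1.png",cv2.resize(im[:,:,::-1],(800,600),interpolation=cv2.INTER_CUBIC))
print(go(0,-60,230))
print("pred (800px)",(proj(p,J(Q,[[0,0,90],[65,155,10],[65,-115,10],[-85,-115,10],[-85,155,10],[25,-98,40],[-25,-98,40]]))*800/560).round(0).tolist())
E
```

```text
[-5.8e+00  4.2e+00 -4.0e-01 -8.0e-04 -6.0e-04 -5.4e-03]
pred (800px) [[406.0, 382.0], [329.0, 508.0], [312.0, 183.0], [527.0, 182.0], [505.0, 508.0], [367.0, 212.0], [444.0, 212.0]]
```

View pics/w1.png

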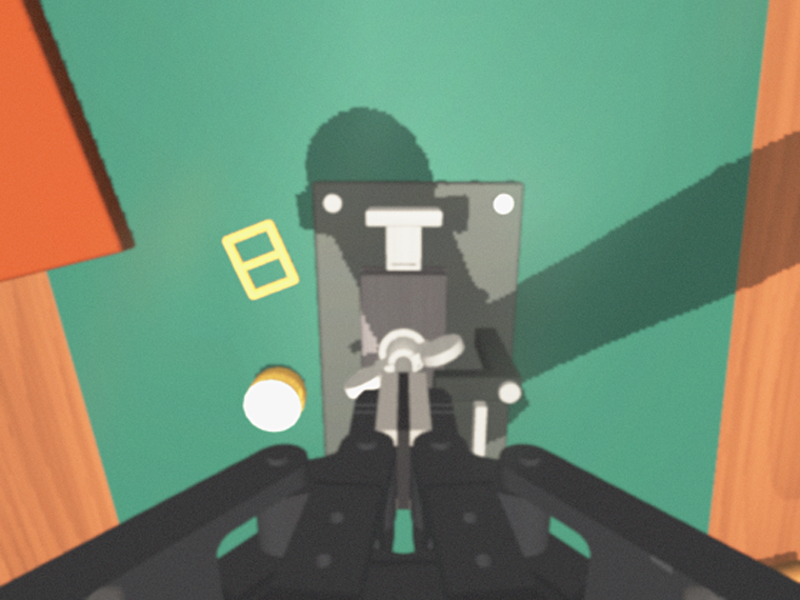

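The predicted plate corners and cross-head agree with the wrist picture within about 3 mm: corners at (313,183) and (523,182), cross-head at (366–442, 208). The blade depth is about 9–12 mm, and the nut is at about 1.15 rad. Next I'll move in front of the cross-head.

```bash
python3 - <<'E'
from h import *
print(go(0,-60,230),go(0,-130,120),go(0,-130,22),arm.read_state()["joints"])
p=arm.camera_params("wrist");print((proj(p,J(Q,[[0,0,66],[38,17,72],[-38,-17,72]]))*800/560).round(0).tolist())
E
```

```text
[-5.8e+00  4.2e+00 -4.0e-01 -8.0e-04 -6.0e-04 -5.4e-03] [ 6.410e+01  3.900e+00  1.097e+02 -8.000e-04 -6.000e-04 -5.400e-03] [ 6.410e+01  4.000e+00  2.077e+02 -8.000e-04 -6.000e-04 -5.400e-03] [ 3.45578902e-01  2.65063938e-01 -1.72033782e-01  9.12232024e-04
 -1.13324200e+00 -4.30187530e-01]
[[411.0, 375.0], [353.0, 403.0], [470.0, 354.0]]
```

```bash
python3 - <<'E'
from h import *
import json
p=json.load(open("w1.json"));k=.7
q=lambda u,v,z:inv(Q,back(p,(u*k,v*k),z)).round(1)
print("hub",[ (z,q(403,350,z)) for z in(40,52,66,80)])
print("wing L",q(360,382,66),"wing R",q(450,350,66))
print("block",q(362,272,40),q(446,270,40))
print("pillar top", q(509,392,102))
print("corners",q(313,183,10),q(523,182,10))
print("head",q(366,208,40),q(442,208,40), "tcp px",(proj(p,arm.read_state()["position"])/k))
E
```

```text
hub [(40, array([ 1.7, -1.4])), (52, array([ 1.7, -6.2])), (66, array([  1.7, -11.7])), (80, array([  1.7, -17.3]))]
wing L [30.2 11. ] wing R [-28.9 -11.7]
block [ 29.3 -57.8] [-27.3 -59.2]
pillar top [-60.8   0.6]
corners [  64.5 -114.7] [ -82.3 -115.3]
head [  25.7 -100.4] [ -23.7 -100.4] tcp px [[395.51607202 382.10808451]]
```

Emit:
servo_tool(
  rows=[
    [[0, 64, 4, 0, 0, 0, -0.0054], [0, 64, 4, 60, 0, 0, -0.0054], [0, 64, 4, 110, 0, 0, -0.0054], [0, 64, 4, 150, 0, 0, -0.0054], [0, 64, 4, 190, 0, 0, -0.0054], [0, 64, 4, 200, 0, 0, -0.0054], [0, 64, 4, 200, 0, 0, -0.0054]],
  ],
)

```text
clock: 2.28
position: [541.4, -26.8, 30.2]
ee_rot: [-0.681, 0.732, 0.0, 0.001]
contact_force: [1.1, -0.4, 0.2]
gripper_width: 0.1
grasp_force: 0.0
```

```bash
python3 -c "
from h import *
print(go(0,-130,22),go(0,-76,22))"
```

```text
[ 7.6e+00 -3.1e+00  8.2e+00 -1.0e-04  1.5e-03  6.0e-03] [-4.64e+01 -3.50e+00  8.30e+00 -1.00e-04  1.50e-03  6.00e-03]
```

Emit:
servo_tool(
  rows=[
    [[0, 0, -4, 8, 0, 0, 0.005], [0, -8, -4, 8, 0, 0, 0.005], [0, -16, -4, 8, 0, 0, 0.005], [0, -24, -4, 8, 0, 0, 0.005], [0, -32, -4, 8, 0, 0, 0.005], [0, -38, -4, 8, 0, 0, 0.005], [0, -44, -4, 8, 0, 0, 0.005], [0, -48, -4, 8, 0, 0, 0.005], [0, -48, -4, 8, 0, 0, 0.005]],
  ],
)

```text
clock: 3.4
position: [548.5, 18.1, 22.5]
ee_rot: [-0.679, 0.734, -0.0, -0.001]
contact_force: [4.2, -16.9, 2.3]
gripper_width: 0.2
grasp_force: 7.8
```

```bash
python3 -c "
from h import *
s=arm.read_state();print(inv(Q,s['position']),s['position'],s['contact_force'])"
```

```text
[  0.40150755 -77.12742007] [548.52890877  18.08030903  22.46758545] [  4.1995635  -16.88061036   2.31344584]
```

Emit:
servo_tool(
  rows=[
    [[0, -1, 0, 0, 0, 0, 0], [0, -2, 0, 0, 0, 0, 0], [0, -2, 0, 0, 0, 0, 0]],
  ],
)

```text
clock: 3.78
position: [548.5, 18.2, 22.5]
ee_rot: [-0.679, 0.734, -0.001, -0.002]
contact_force: [5.3, -24.1, 2.2]
gripper_width: -0.2
grasp_force: 11.6
```

```bash
python3 -c "
from h import *
s=arm.read_state();print(inv(Q,s['position']),s['contact_force'])"
```

```text
[  0.35554524 -76.99149169] [  5.33980389 -24.08405363   2.18086482]
```

```bash
cat > plan.py <<'E'
import numpy as np
hx,hy=14.5,11.5
def pos(a,r0=31,k=.6):
    u=np.array([np.sin(a),np.cos(a)]);n=np.array([-np.cos(a),np.sin(a)])  # n: trailing side
    c=np.array([-hx*np.tanh(6*n[0]),-hy*np.tanh(6*n[1])])
    return u*(r0-k*(c@u))+n*(3.5+hx*abs(n[0])+hy*abs(n[1]))
if __name__=="__main__":
    for d in range(50,262,10):
        p=pos(np.radians(d));m=np.maximum(np.abs(p)-[hx,hy],0)
        g=np.array([max(-18-(p[0]-hx),0)*0+ (p[0]-hx), abs(p[1])-hy-8])
        print(d,p.round(0),"hub clear %.0f"%(np.hypot(*m)-13),"arm ygap %.0f"%g[1] if p[0]-hx<-18 else "")
E
python3 plan.py
```

```text
50 [ 8. 35.] hub clear 11 
60 [13. 31.] hub clear 7 
70 [17. 27.] hub clear 3 
80 [22. 22.] hub clear -0 
90 [31. 15.] hub clear 4 
100 [39. 11.] hub clear 11 
110 [41.  6.] hub clear 13 
120 [41.  0.] hub clear 13 
130 [39. -5.] hub clear 12 
140 [ 37. -10.] hub clear 9 
150 [ 34. -15.] hub clear 6 
160 [ 29. -19.] hub clear 3 
170 [ 24. -23.] hub clear 2 
180 [ 18. -31.] hub clear 7 
190 [ 13. -38.] hub clear 13 
200 [  8. -39.] hub clear 15 
210 [  3. -39.] hub clear 15 
220 [ -3. -38.] hub clear 13 
230 [ -8. -35.] hub clear 11 arm ygap 16
240 [-13. -31.] hub clear 7 arm ygap 12
250 [-17. -27.] hub clear 3 arm ygap 7
260 [-22. -22.] hub clear -0 arm ygap 2
```

Emit:
servo_tool(
  rows=[
    [[0, 10, 0, 0, 0, 0, 0], [0, 20, 0, 0, 0, 0, 0], [0, 20, 0, -40, 0, 0, 0], [0, 20, 0, -90, 0, 0, 0], [0, 0, -5, -108, 0, 0, 0], [0, -50, -15, -108, 0, 0, 0], [0, -100, -20, -108, 0, 0, 0], [0, -124, -20, -108, 0, 0, 0], [0, -124, -20, -108, 0, 0, 0]],
  ],
)

```text
clock: 4.9
position: [577.9, 146.3, 130.0]
ee_rot: [-0.68, 0.733, 0.001, 0.0]
contact_force: [-0.4, 0.0, 0.2]
gripper_width: -0.1
grasp_force: 0.0
```

Emit:
servo_tool(
  rows=[
    [[0, 4, 4, 20, 0, 0, 0], [0, 4, 4, 50, 0, 0, 0], [0, 4, 4, 74, 0, 0, 0], [0, 13, 3, 74, 0, 0, 0], [0, 20, 2, 74, 0, 0, 0], [0, 26, -3, 74, 0, 0, 0], [0, 33, -11, 74, 0, 0, 0], [0, 38, -18, 74, 0, 0, 0], [0, 44, -20, 74, 0, 0, 0], [0, 49, -21, 74, 0, 0, 0]],
  ],
)

```text
clock: 6.15
position: [596.3, 94.4, 56.7]
ee_rot: [-0.679, 0.734, 0.0, 0.002]
contact_force: [-1.2, 3.5, -0.6]
gripper_width: -0.1
grasp_force: 1.6
```

```bash
python3 - <<'E'
from h import *
import cv2
s=arm.read_state();print(inv(Q,s['position']),s['position'],s['contact_force'])
cv2.imwrite("pics/w2.png",arm.get_image("wrist")[:,:,::-1])
E
```

```text
[42.02955589  2.71099669] [596.31253892  94.39408162  56.68318879] [-1.15315912  3.4914677  -0.61730139]
```

View pics/w2.png

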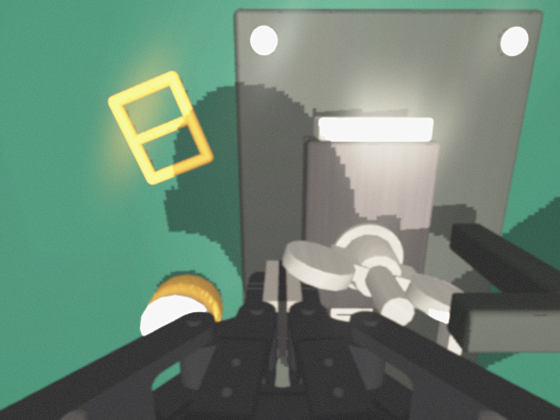

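The blade head at (375,128) sits against the block. The wing at (320,262) is being pushed round and force is only 3.5 N. I'll continue the arc.

Emit:
servo_tool(
  rows=[
    [[0, 6, 2, 0, 0, 0, 0], [0, 11, 4, 0, 0, 0, 0], [0, 16, 7, 0, 0, 0, 0], [0, 21, 11, 0, 0, 0, 0], [0, 26, 16, 0, 0, 0, 0], [0, 31, 21, 0, 0, 0, 0], [0, 37, 28, 0, 0, 0, 0], [0, 39, 34, 0, 0, 0, 0], [0, 39, 39, 0, 0, 0, 0], [0, 39, 44, 0, 0, 0, 0]],
  ],
)

```text
clock: 7.45
position: [549.1, 58.5, 56.8]
ee_rot: [-0.679, 0.734, -0.0, 0.001]
contact_force: [4.0, 0.0, 0.5]
gripper_width: 0.2
grasp_force: 1.7
```

```bash
python3 - <<'E'
from h import *
s=arm.read_state();print(inv(Q,s['position']),s['contact_force'])
E
```

```text
[ -2.19618825 -36.78698679] [4.04598908 0.01955247 0.52060485]
```

Emit:
servo_tool(
  rows=[
    [[0, -3, 5, 0, 0, 0, 0], [0, -7, 10, 0, 0, 0, 0], [0, -9, 14, 0, 0, 0, 0], [0, -9, 14, 0, 0, 0, 0], [0, 0, 9, 0, 0, 0, 0], [0, 8, 2, 0, 0, 0, 0], [0, 8, 2, -40, 0, 0, 0], [0, 8, 2, -80, 0, 0, 0], [0, 8, 2, -80, 0, 0, 0]],
  ],
)

```text
clock: 8.57
position: [548.1, 50.8, 139.5]
ee_rot: [-0.679, 0.734, -0.001, 0.004]
contact_force: [-0.2, 0.3, 0.3]
gripper_width: -0.4
grasp_force: 0.0
```

```bash
python3 - <<'E'
from h import *
import cv2
s=arm.read_state();print(inv(Q,s['position']),s['contact_force'])
p=arm.camera_params("wrist")
cv2.imwrite("pics/w3.png",arm.get_image("wrist")[:,:,::-1])
for d in range(40,91,10):
    a=np.radians(d);u=np.array([np.sin(a),np.cos(a)])*42
    print(d,proj(p,J(Q,[[*u,66],[*-u,66]])).round(0).tolist())
E
```

```text
[ -2.60888248 -44.5008707 ] [-0.18541012  0.2668295   0.2599981 ]
40 [[242.0, 328.0], [321.0, 244.0]]
50 [[234.0, 322.0], [329.0, 251.0]]
60 [[228.0, 315.0], [335.0, 259.0]]
70 [[223.0, 306.0], [339.0, 269.0]]
80 [[220.0, 297.0], [341.0, 278.0]]
90 [[218.0, 288.0], [342.0, 288.0]]
```

View pics/w3.png

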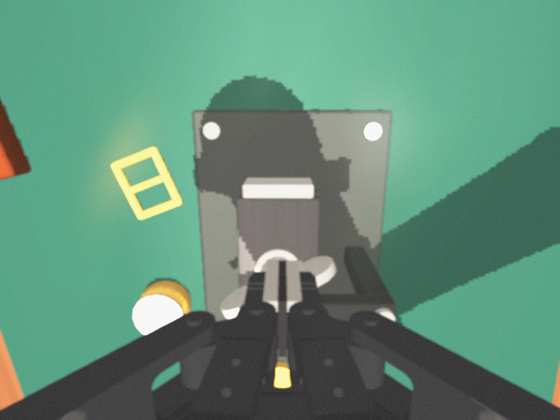

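Wing tips at (335,262) and (225,310) put the wings at about 62°/242°, and the blade is still home. The other wing comes next.

Emit:
servo_tool(
  rows=[
    [[0, -45, -15, 0, 0, 0, 0], [0, -94, -19, 0, 0, 0, 0], [0, -94, -19, 30, 0, 0, 0], [0, -94, -19, 60, 0, 0, 0], [0, -94, -19, 80, 0, 0, 0], [0, -85, -20, 80, 0, 0, 0], [0, -76, -22, 80, 0, 0, 0], [0, -70, -28, 80, 0, 0, 0], [0, -63, -36, 80, 0, 0, 0], [0, -58, -43, 80, 0, 0, 0]],
  ],
)

```text
clock: 9.88
position: [594.1, 105.4, 56.8]
ee_rot: [-0.679, 0.734, 0.0, 0.001]
contact_force: [-1.7, 2.9, -0.3]
gripper_width: 0.4
grasp_force: 1.4
```

```bash
python3 - <<'E'
from h import *
s=arm.read_state();print(inv(Q,s['position']),s['contact_force'])
E
```

```text
[38.99531442 13.479055  ] [-1.7233095   2.86705269 -0.27040796]
```

Emit:
servo_tool(
  rows=[
    [[0, 6, -3, 0, 0, 0, 0], [0, 12, -3, 0, 0, 0, 0], [0, 16, -2, 0, 0, 0, 0], [0, 19, 0, 0, 0, 0, 0], [0, 21, 1, 0, 0, 0, 0], [0, 21, 1, 0, 0, 0, 0]],
  ],
)

```text
clock: 10.62
position: [591.9, 84.6, 56.9]
ee_rot: [-0.679, 0.734, -0.0, 0.002]
contact_force: [4.1, 1.2, -2.1]
gripper_width: -0.1
grasp_force: 1.9
```

```bash
python3 - <<'E'
from h import *
s=arm.read_state();print(inv(Q,s['position']),s['contact_force'])
E
```

```text
[38.40480255 -7.40642087] [ 4.14524625  1.17005438 -2.11723005]
```

Emit:
servo_tool(
  rows=[
    [[0, 2, 2, 0, 0, 0, 0], [0, 4, 3, 0, 0, 0, 0], [0, 6, 4, 0, 0, 0, 0], [0, 8, 6, 0, 0, 0, 0], [0, 8, 6, 0, 0, 0, 0]],
  ],
)

```text
clock: 11.25
position: [589.0, 80.7, 57.3]
ee_rot: [-0.679, 0.734, -0.001, 0.007]
contact_force: [9.0, 10.6, -5.2]
gripper_width: 0.0
grasp_force: 6.7
```

```bash
python3 - <<'E'
from h import *
s=arm.read_state();print(inv(Q,s['position']),s['contact_force'])
E
```

```text
[ 35.78909805 -11.50064885] [ 8.98221493 10.61097807 -5.24845043]
```

Emit:
servo_tool(
  rows=[
    [[0, 2, 2, 0, 0, 0, 0], [0, 4, 4, 0, 0, 0, 0], [0, 4, 4, 0, 0, 0, 0], [0, 4, 4, 0, 0, 0, 0]],
  ],
)

```text
clock: 11.75
position: [588.8, 80.4, 57.7]
ee_rot: [-0.68, 0.733, -0.003, 0.012]
contact_force: [15.0, 17.9, -11.5]
gripper_width: 0.3
grasp_force: 11.4
```

```bash
python3 - <<'E'
from h import *
s=arm.read_state();print(inv(Q,s['position']),s['contact_force'])
E
```

```text
[ 35.60462793 -11.83616717] [ 14.99167091  17.94280825 -11.52160654]
```

It's against the stop: force went from 14 to 23 N with no movement, along the expected 135° normal. I'll back off and check.

Emit:
servo_tool(
  rows=[
    [[0, -12, -10, 0, 0, 0, 0], [0, -28, -22, 0, 0, 0, 0], [0, -28, -22, 0, 0, 0, 0], [0, -28, -22, -50, 0, 0, 0], [0, -28, -22, -100, 0, 0, 0], [0, 20, -22, -130, 0, 0, 0], [0, 60, 0, -170, 0, 0, 0], [0, 60, 0, -170, 0, 0, 0], [0, 60, 0, -170, 0, 0, 0]],
  ],
)

```text
clock: 12.88
position: [573.5, 12.4, 225.7]
ee_rot: [-0.678, 0.735, 0.001, -0.0]
contact_force: [-0.1, -0.0, -0.2]
gripper_width: 0.1
grasp_force: 0.0
```

```bash
python3 - <<'E'
from h import *
import cv2
s=arm.read_state();print(inv(Q,s['position']),s['contact_force'],s["joint_vel"].round(3))
p=arm.camera_params("wrist")
cv2.imwrite("pics/w4.png",arm.get_image("wrist")[:,:,::-1])
for d in (115,125,135,145):
    a=np.radians(d);u=np.array([np.sin(a),np.cos(a)])*42
    print(d,proj(p,J(Q,[[*u,66],[*-u,66]])).round(0).tolist())
E
```

```text
[ 25.76891214 -80.77612223] [-0.08968488 -0.01350813 -0.24992871] [ 0.019  0.033 -0.001 -0.     0.006  0.001]
115 [[269.0, 261.0], [349.0, 295.0]]
125 [[273.0, 255.0], [345.0, 301.0]]
135 [[278.0, 249.0], [340.0, 306.0]]
145 [[284.0, 244.0], [334.0, 310.0]]
```

View pics/w4.png

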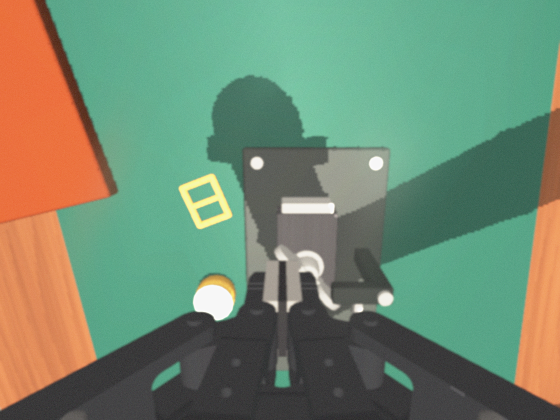

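The wing tips at (279,250) and about (336,306) match the 135° prediction, which is the tight stop. The blade head at (307,206) is against the block, and the tin and buckle haven't moved. I'm handing in.

```bash
python3 -c "
from bench import arm
print(arm.job_done())"
```

```text
the job is handed in; nothing more can be done
None
```

I pushed the gauge blade fully home, then tightened the wing nut clockwise to its stop; the force readings and last wrist picture agree, and I handed the job in at about 13 s with no verdict returned.

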